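Take the loop tool from its rack and hold it ready at the mug's medallion

ROBOT

A 7-joint arm with a two-finger parallel gripper is mounted at the origin on the work surface. World frame = base frame: x ahead of the robot, y to its left, z up, the work surface at z = 0. Lengths are in mm, angles in rad, forces in N, time in s.
With the tool pointing down it reaches from about 425 to 800 mm from the base axis. Payload 8.3 kg.
Tool frame: the origin (TCP) lies at the very end of the fingers, on their centre line; the grasp point (between the pads) lies 19 mm behind it; z points along the fingers, y is the line along which they close (so a half turn about z gives the same grasp; the last joint's range is limited). The gripper opens to 85 mm and grips with 20 to 120 N. Pads are 22 mm wide; open, the fingers measure 114 mm over their backs; the gripper's body (76 mm by 85 mm) begins 54 mm behind the grasp point. The pads swing forward as they close: fully open they stand 13 mm farther back than shut.
Start: joints at [-0.063, 0.383, 0.016, 1.37, -0.006, 1.388, -0.046], TCP at [624.982, 0.047, 231.279] pointing down, gripper open.
Joint ranges: [-2.95, 2.95], [-0.25, 2.06], [-1.52, 1.56], [0.18, 2.33], [-1.44, 4.58], [0.02, 2.06], [-3.01, 3.01]. Speed limits (rad/s): [2.39, 2.39, 3.01, 3.01, 3.14, 3.14, 3.14].

INTERFACE

Orientations are given as a 3x3 rotation matrix whose columns are the frame's x, y, z axes.
In Python, from workcell import r, eyes, close_job gives the robot as it stands. The module is installed in compiled form; this text tells all that it offers.
- The arm moves only by the shell command python3 -m creep 'ROWS' [OPENING] [FORCE]. ROWS is JSON, a list of rows, each an object of numbers: "dx", "dy", "dz": the shift along the tool's x, y, z each as a share of 0.5 m, from -1 to 1; "rx", "ry", "rz": the turn, a rotation vector about the tool's x, y, z each as a share of pi rad, from -1 to 1. A call has 1 to 20 rows; each row is the pose to reach, as a shift and turn from the pose commanded when the call began, along the tool's axes at that moment, turning the shorter way round; what a row does not reach only later rows make up. A row lasts 1/8 s, in which the tool goes at most 62.5 mm and 10.7 degrees, less where a joint would pass 70% of its speed; a pose out of reach is approached as far as the arm can. A call with a number of a shift or a turn outside -1 to 1 is refused whole. A call with a gripper value outside its range is refused whole. OPENING is the opening, from -1 (shut) to 1 (fully open), set as the call begins (- or left out, the last holds). The fingers move at their own pace and stop on an object; FORCE is the grip in N (left out, the last holds). Time passes only in rows, so rows that repeat a pose let the fingers close. It gives the time, the measured TCP pose, the force, the opening and the grip force at its end, in the units of the state.
- r.state(): the state, without advancing time (a new reading comes with each control period).
- eyes.read_camera(name): name is "scene" or "side" or "wrist"; returns a dict with "color" (384x512x3 uint8, red, green, blue), "fov_y" (degrees; the focal length in pixels is half the picture's height over the tangent of half this angle, whatever the lens; pixels are square), "cx", "cy" (the principal point, pixels), "dist_coeffs" ([k1, k2, p1, p2, k3] as OpenCV has them; the pictures are not rectified), "pose" (4x4, takes a point from camera to world coordinates); the wrist camera has in their place "mount" (4x4, takes a point from camera to tool coordinates, whose origin is the TCP and whose axes are the flange's). Camera axes: x right, y up, looking along -z (the intrinsics and any distortion apply to the point x, -y, -z); pixel columns grow to the right and rows downward; lengths in mm; the calibration is good to about 2 mm. A picture is of the moment at which its call begins: read the wrist's pose just before it. There is no depth.
- close_job(): hands the job in; it is judged then, once.
The state is a dict: "clock": time; "joint_pos": joint angles; "dq": joint speeds; "effort": joint torques, N m; "tcp_pos": TCP position; "eef_rot": TCP orientation; "force": force on the tool from outside, world axes, zero at the start; "moment": the same for the moment, N m; "grip_width": finger opening in mm; "finger_force": force on a finger pad.
Only numpy, scipy, OpenCV 4.12 (cv2) and the standard library are available. Lean on these libraries where they do the work, as an engineer would, in place of code of your own. Each camera call takes 0.05 s, during which the arm holds its last target. There are 200 camera calls.

TASK

Draw the loop tool (thickest, round handle; steel wire loop at its lower end) straight up out of the tool rack, turn it so that it leans about halfway between upright and level with its loop end lowest, and hold it in the air with the loop about a centimetre in front of the round medallion on the mug's wall (on the side away from the mug's handle), the tool's handle pointing away from the mug. Finish while still holding it there, still and ready to carve: do not let go, and do not touch the mug. Leave the mug, the other tools, the jar and the bowl where they are.

Things in the scene. Friction and masses are not known exactly. Their poses are not given: they have to be found in the camera images.
- loop_tool: Loop carving tool, 170 mm long, 70 g, hanging upright in any one of the rack's three holes. Origin on its axis under its steel collar (32 mm wide, 6 thick), which rests on the rack's board; z runs along the tool to the handle's end. Round wooden handle 20 mm thick, straight from z = 6 to 86 mm, end at 95; steel shaft 10 mm thick down to -50, rigid wire loop 16 mm wide to -75. Yaw does not matter.
- loop_grip (a point): Point on the loop tool's axis, in the handle, 60 mm above the collar's underside: a good height to grip (135 mm from the loop's end, 35 mm from the handle's end).
- loop_tip (a point): The far end of the loop, on the tool's axis, 75 mm below the collar's underside.
- loop_butt (a point): The handle's rounded end, on the tool's axis, 95 mm above the collar's underside.
- rack: Fixed plywood tool rack, 64 (x) by 230 mm (y), on the robot's left or right (the banding wheel is on the other side). Origin under its centre, on the table. Its board, 12 mm thick, top 100 mm above the table, stands on a cheek at each end. Three 23 mm round through holes at y = -70, 0, 70 mm, a tool hanging in each. Its -x side is the one nearer the robot and is open.
- needle_tool: Bystander in the rack: needle tool with a thin round handle, 12 mm thick, reaching 80 mm above the board. Origin at the underside of its 32 mm collar. Leave it hanging.
- knife_tool: Bystander in the rack: modelling knife with a flat dark handle, 8 by 16 mm, reaching 70 mm above the board. Origin at the underside of its 32 mm collar. Leave it hanging.
- wheel: Fixed banding wheel (a potter's turntable that does not turn here): an aluminium disc 180 mm across, top 55 mm above the table. Origin at the centre of its underside on the table.
- mug: Unfired clay mug, loose, standing near the middle of the banding wheel; 105 mm high, 90 mm wide at the foot, 72 at the rim, 0.4 kg. Origin at the centre of its underside. Its handle stands out along +y, to 78 mm from the mug's axis; a round raised clay medallion, 28 mm across and 10 mm thick, is on the wall away from the handle (-y), facing roughly towards the robot.
- medallion (a point): Centre of the medallion's outer face, 50 mm from the mug's axis along the mug's -y axis and 55 mm above the mug's underside (about 110 mm above the table). The face looks along the mug's -y axis.
- jar: Bystander: closed glaze jar with a white lid, 84 mm across, 95 mm high. Origin at the centre of its underside.
- bowl: Bystander: small white bowl, 90 mm across, 45 mm high. Origin at the centre of its underside.
Things that resemble listed ones, but are neither listed nor needed, are in the scene too. What is shaped like the loop_tool but purple or yellow is not meant.

How it is judged (in metres and radians):
On the way:
1. the loop tool is drawn up, still roughly upright, until its loop is clear above the rack's board, held by the fingers (z of loop_tip in the frame of rack above 0.101 m and angle between loop_tool's own z axis and vertical below 0.44 rad and contact force between the fingers and loop_tool above 1 N and contact force between loop_tool and rack below 0.05 N), for 0.1 s.
At the end, for the whole second after the job is handed in: Fingers alone hold the tool still, 30-60 deg from upright, loop lowest, its end in front of the medallion, within 30 mm of its centre; handle end over 115 mm from the mug axis that way; no contact with mug, wheel, rack; mug moved under 10 mm, other tools, jar, bowl under 20 mm (distance between loop_tip and medallion below 0.03 m and y of loop_tip in the frame of mug below -0.051 m and y of loop_butt in the frame of mug below -0.115 m and angle between loop_tool's own z axis and vertical between 0.52 and 1.05 rad and height (world z) of loop_tip above 0.075 m and height (world z) of loop_butt above 0.15 m and contact force between the fingers and loop_tool above 1 N and contact force between loop_tool and rack below 0.05 N and contact force between loop_tool and mug below 0.05 N and contact force between loop_tool and wheel below 0.05 N and linear speed of loop_tool below 0.02 m/s and distance of mug from where it was at the start of the episode below 0.01 m and angle between mug's own z axis and vertical below 0.1 rad and distance of each of needle_tool, knife_tool, jar, bowl from where it was at the start of the episode below 0.02 m); the arm keeps its last pose, push and grip.
It fails at once if the mug is touched by the tool or the robot (contact force between any of loop_tool, the arm, the fingers and mug above 0.5 N or distance of mug from where it was at the start of the episode above 0.01 m).
It fails at once if a bystander (another tool, jar or bowl) is displaced (distance of any of needle_tool, knife_tool, jar, bowl from where it was at the start of the episode above 0.02 m).
It also fails if it takes over 38 s, if anything falls off the work surface, if the arm or the gripper's body presses on something with over 40 N, if the wrist force passes 120 N, or if a joint passes its speed limit or range.

## Working session

There is one attempt and no reset: what is moved stays moved. The work goes in short steps, Python scripts to look and compute and a shell command to move; the robot and the scene stay as the last step left them, time stands still between calls to the robot, and variables do not carry over. Pictures are saved under pics/ and viewed, at most 10 in all, crops included, and the job is handed in when it is done.

```bash
mkdir -p pics; cat > h.py <<'E'
import numpy as np, cv2
from workcell import r, eyes
def snap(name):
    s=r.state(); c=eyes.read_camera(name)
    if 'pose' not in c:
        T=np.eye(4);T[:3,:3]=np.array(s['eef_rot']).reshape(3,3);T[:3,3]=s['tcp_pos'];c['pose']=T@np.array(c['mount'])
    c['pose']=np.array(c['pose']);h=c['color'].shape[0];f=h/2/np.tan(np.radians(c['fov_y'])/2)
    c['K']=np.array([[f,0,c['cx']],[0,f,c['cy']],[0,0,1]]);return c
def ray(c,u,v):
    p=cv2.undistortPoints(np.array([[[u,v]]],float),c['K'],np.array(c['dist_coeffs'],float))[0,0]
    d=c['pose'][:3,:3]@np.array([p[0],-p[1],-1]);return c['pose'][:3,3],d/np.linalg.norm(d)
def plane(c,u,v,z):
    o,d=ray(c,u,v);return o+d*(z-o[2])/d[2]
def cross(a,b):
    (o1,d1),(o2,d2)=a,b
    t=np.linalg.lstsq(np.c_[d1,-d2],o2-o1,rcond=None)[0]
    p,q=o1+t[0]*d1,o2+t[1]*d2;return (p+q)/2,np.linalg.norm(p-q)
def proj(c,P):
    q=c['pose'][:3,:3].T@(np.array(P,float)-c['pose'][:3,3]);q=q*[1,-1,-1]
    return cv2.projectPoints(q[None],np.zeros(3),np.zeros(3),c['K'],np.array(c['dist_coeffs'],float))[0].ravel()
E
python3 - <<'E'
from h import *
for n in('scene','side','wrist'):
    c=snap(n);cv2.imwrite(f'pics/{n}0.png',c['color'][:,:,::-1]);print(n,c['pose'].round(2).tolist(),c['fov_y'],c['dist_coeffs'])
s=r.state();print(s)
a=cv2.imread('pics/scene0.png');b=cv2.imread('pics/side0.png')
E
```

```text
scene [[-0.63, -0.54, 0.56, 1062.32], [0.78, -0.44, 0.45, 317.94], [0.01, 0.72, 0.69, 654.03], [0.0, 0.0, 0.0, 1.0]] 52.75759061262471 [-0.04806695  0.          0.          0.          0.        ]
side [[0.79, 0.46, -0.39, 289.77], [-0.61, 0.58, -0.54, -532.45], [-0.02, 0.67, 0.74, 839.04], [0.0, 0.0, 0.0, 1.0]] 51.17133171390861 [0.00365517 0.         0.         0.         0.        ]
wrist [[1.0, -0.0, 0.0, 625.33], [0.0, 0.95, 0.31, 78.42], [-0.0, -0.31, 0.95, 373.29], [0.0, 0.0, 0.0, 1.0]] 66.99450407945106 [-0.03149919  0.          0.          0.          0.        ]
{'clock': 0.15, 'joint_pos': array([-0.06286963,  0.3840389 ,  0.01635209,  1.37087895, -0.00629694,
        1.38821896, -0.04649894]), 'dq': array([ 1.13861385e-03, -2.48183705e-03,  3.13232224e-05, -4.67212147e-03,
       -2.62526787e-04,  1.10780153e-03,  2.57011282e-03]), 'effort': array([ 3.13456680e-03, -6.28150821e+01,  8.46451297e-01, -3.72163582e+01,
        1.68576470e-02,  1.09401988e-02, -6.53258235e-05]), 'tcp_pos': array([6.24616508e+02, 3.50830521e-02, 2.30527528e+02]), 'eef_rot': array([[-5.69888502e-05,  9.99998880e-01, -1.49558618e-03],
       [ 9.99999998e-01,  5.69808006e-05, -5.42486418e-06],
       [-5.33963840e-06, -1.49558649e-03, -9.99998882e-01]]), 'force': array([-0.66914258, -0.12579829, -0.45317084]), 'moment': array([-0.07324596,  0.05873701, -0.0398328 ]), 'finger_force': 0.0, 'grip_width': 85.374263817408}
```

View pics/scene0.png

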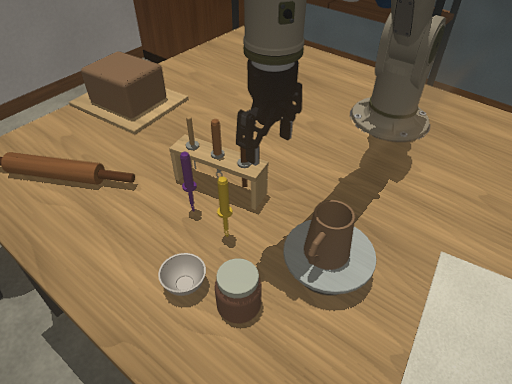

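View pics/side0.png

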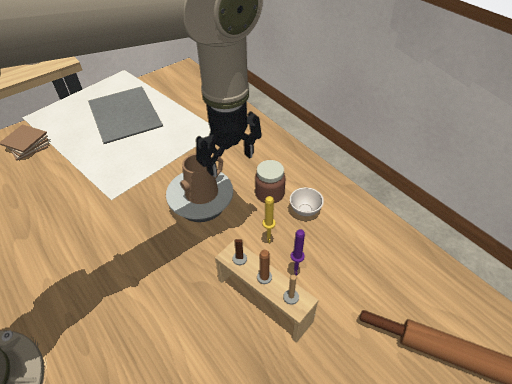

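Scene view: rack with three tools: thin light handle (192,133), thick round brown handle (216,138), dark flat handle (245,155). Purple (187,172) and yellow (224,195) look-alikes stand beyond the rack; the mug is at (330,235). Side view: dark (239,250), round brown (264,265), thin (291,290), yellow (269,212), purple (299,245). The brown round handle in the middle hole fits the description; I'll check it in a close crop.

```bash
python3 - <<'E'
import cv2,numpy as np
a=cv2.imread('pics/scene0.png')[105:215,160:280];b=cv2.imread('pics/side0.png')[225:335,205:325]
d=cv2.imread('pics/side0.png')[125:235,150:270];e=cv2.imread('pics/scene0.png')[185:295,275:395]
f=lambda x:cv2.resize(x,None,fx=3,fy=2.7,interpolation=cv2.INTER_CUBIC)
f=lambda x:cv2.resize(x,(324,297),interpolation=cv2.INTER_CUBIC)
cv2.imwrite('pics/crop1.png',np.vstack([np.hstack([f(a),f(b)]),np.hstack([f(e),f(d)])]))
E
```

```text
(no output)
```

View pics/crop1.png

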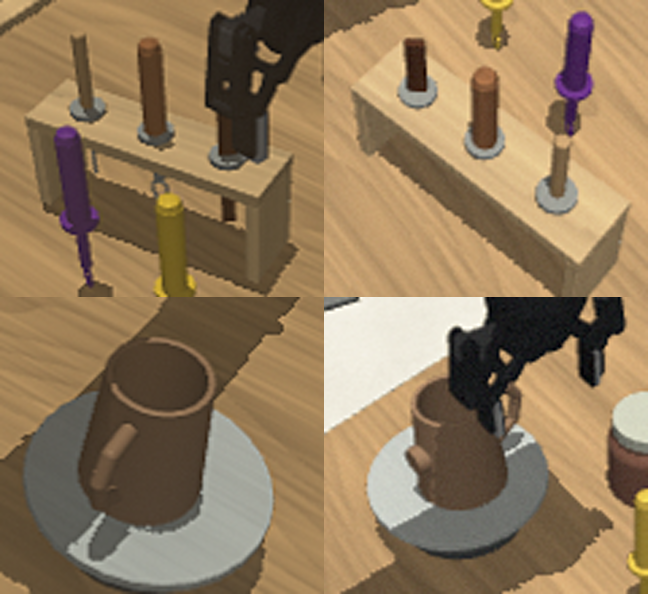

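View pics/wrist0.png

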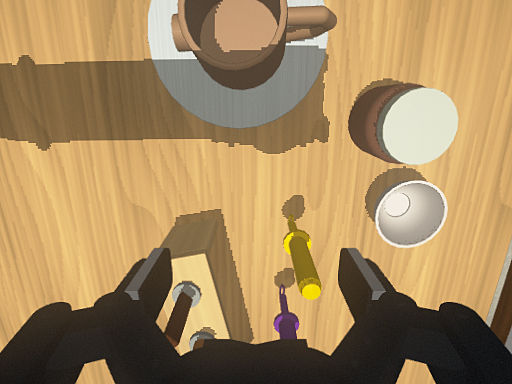

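The middle tool (scene 216,138; side 264,265) has a thick round brown handle and a wire loop below the board at about scene (219,175), so that is the loop tool. In the wrist view the mug's handle points to +x (335,20) and the medallion sits at (181,32), facing the robot.

```bash
python3 - <<'E'
from h import *
np.set_printoptions(precision=1,suppress=True)
S,D,W=snap('scene'),snap('side'),snap('wrist')
def two(n,a,b,z):print(n,*cross(ray(S,*a),ray(D,*b)),plane(S,*a,z),plane(D,*b,z))
two('loopcollar',(217.4,154.3),(264.6,278),106)
two('looptop',(215.6,120.6),(264.3,251.7),193)
two('needle',(192.2,145.7),(291.3,297.2),106)
two('knife',(244.4,163.1),(239.8,259),106)
print('rim',plane(S,334.3,217.2,160))
print('med',cross(ray(W,176,32),ray(D,183,185)),plane(W,175,32,110),plane(D,183,185,110))
print('wrist loop knife collar',plane(W,187,294,106),'handle end',plane(W,330,20,115))
# wheel lower edge in wrist: disc
print('wheel',plane(W,148,20,55),plane(W,329,20,55),plane(W,238,129,55))
E
```

```text
loopcollar [ 561.7 -195.4  101.7] 1.2484262018443923 [ 565.1 -191.1  106. ] [ 560.6 -197.8  106. ]
looptop [ 562.5 -192.5  194.7] 1.7175304225630619 [ 559.9 -193.9  193. ] [ 563.9 -192.2  193. ]
needle [ 576.2 -263.3  102.9] 1.1147619311122794 [ 578.5 -259.7  106. ] [ 575.4 -264.8  106. ]
knife [ 548.  -125.8  102.6] 2.086403238088711 [ 550.3 -122.5  106. ] [ 547.5 -128.5  106. ]
rim [615.5 138.5 160. ]
med (array([561.5, 131.6, 114.3]), np.float64(0.7454409734701168)) [559.3 132.7 110. ] [563.3 135.2 110. ]
wrist loop knife collar [ 550.1 -123.3  106. ] handle end [684.3 140.2 115. ]
wheel [519.6 155.   55. ] [696.9 154.6  55. ] [606.3  49.4  55. ]
```

```bash
python3 -m creep '[{"dx":-0.06,"dz":-0.1},{"dx":-0.13,"dz":-0.2},{"dx":-0.2,"dy":-0.05,"dz":-0.2},{"dx":-0.2,"dy":-0.05,"dz":-0.2},{"dx":-0.2,"dy":-0.05,"dz":-0.2}]' -0.05 40
cat >> h.py <<'E'
import json
def log():
    s=r.state()
    with open('log.jsonl','a') as f:f.write(json.dumps({k:np.array(s[k]).tolist() for k in('joint_pos','tcp_pos','eef_rot','clock')})+'\n')
    return s
E
python3 - <<'E'
from h import *
s=log();print(s['joint_pos'].round(3),s['tcp_pos'].round(1),s['grip_width'])
c=snap('wrist');cv2.imwrite('pics/w1.png',c['color'][:,:,::-1])
import pickle;pickle.dump(c,open('w1.pkl','wb'))
E
```

```text
[-0.063  0.384  0.016  1.37  -0.006  1.388 -0.047] [6.248e+02 1.000e-01 2.309e+02] 85.37072931565703schema error: expected keys dx, dy, dz, rx, ry, rz
```

View pics/w1.png

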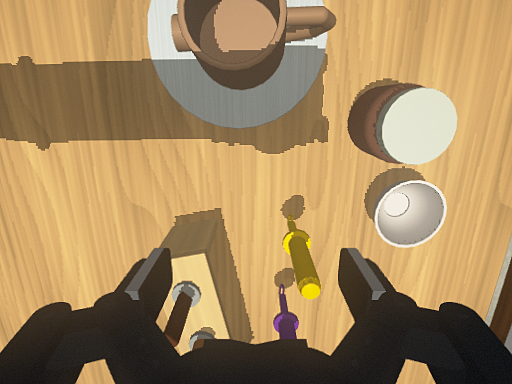

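The move was refused because every row needs all six keys, so this picture matches the last one. I'll resend it with complete rows.

```bash
python3 -m creep '[{"dx":-0.06,"dy":0,"dz":-0.1,"rx":0,"ry":0,"rz":0},{"dx":-0.13,"dy":0,"dz":-0.2,"rx":0,"ry":0,"rz":0},{"dx":-0.2,"dy":-0.05,"dz":-0.2,"rx":0,"ry":0,"rz":0},{"dx":-0.2,"dy":-0.05,"dz":-0.2,"rx":0,"ry":0,"rz":0},{"dx":-0.2,"dy":-0.05,"dz":-0.2,"rx":0,"ry":0,"rz":0}]' -0.05 40
python3 - <<'E'
from h import *
s=log();print(s['joint_pos'].round(3),s['tcp_pos'].round(1),s['grip_width'])
c=snap('wrist');cv2.imwrite('pics/w2.png',c['color'][:,:,::-1])
import pickle;pickle.dump(c,open('w2.pkl','wb'))
for n in('scene','side'):
    k=snap(n);cv2.imwrite(f'pics/{n}2.png',k['color'][:,:,::-1])
E
```

```text
clock: 0.98
tcp_pos: [600.0, -99.4, 331.0]
eef_rot: [[-0.0, 1.0, -0.0], [1.0, 0.0, 0.001], [0.001, -0.0, -1.0]]
force: [-0.3, 0.2, -0.7]
grip_width: 40.8
finger_force: 0.0
[ 0.066  0.326  0.064  1.231 -0.021  1.586  0.127] [600.  -99.4 331. ] 40.826126691593764
```

View pics/w2.png

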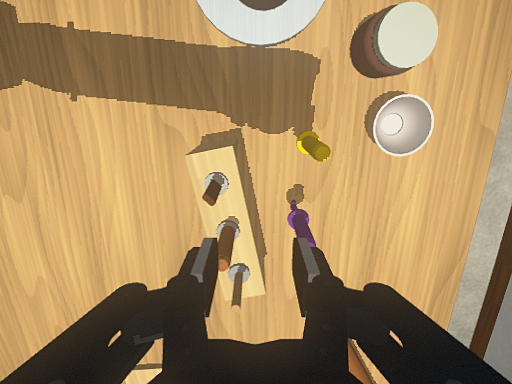

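The wrist view shows three collars in the rack: knife (216,183), loop tool (229,229) with its handle end at (223,265), and needle (239,273). The wheel is at the top, the jar at (407,35) and the bowl at (403,125).

```bash
cat >> h.py <<'E'
from scipy.spatial.transform import Rotation as Ro
def rows(P,R):
    "shift and turn (interface units) from the present pose to TCP pose P,R"
    s=r.state();R0=np.array(s['eef_rot']).reshape(3,3)
    d=R0.T@(np.array(P)-s['tcp_pos'])/500;w=Ro.from_matrix(R0.T@R).as_rotvec()/np.pi
    return d.round(3),w.round(4)
def grip(alpha,az,sgn=-1):
    "fingers tilted alpha from down towards azimuth az; closing axis horizontal"
    h=np.array([np.cos(az),np.sin(az),0]);z=np.sin(alpha)*h-np.cos(alpha)*np.array([0,0,1])
    y=sgn*np.array([-np.sin(az),np.cos(az),0]);return np.c_[np.cross(y,z),y,z]
E
python3 - <<'E'
from h import *;import pickle
np.set_printoptions(precision=3,suppress=True)
c=pickle.load(open('w2.pkl','rb'))
k,l,n,t=[plane(c,*p) for p in((216,183,106),(229,229,106),(239,273,106),(223,265,193))]
print(k,l,n,t);g=np.arctan2(-(k-n)[0],(k-n)[1]);print('gamma',g)
gam=0.2
L=np.array([562,-194,160])
R=grip(np.radians(30),gam)
for so in(130,0):
    print(so,L+R[:,2]*(19-so),rows(L+R[:,2]*(19-so),R))
E
```

```text
[ 548.432 -124.072  106.   ] [ 563.774 -190.273  106.   ] [ 576.457 -260.769  106.   ] [ 564.596 -193.917  193.   ]
gamma 0.20221141486275176
130 [ 507.606 -205.026  256.129] (array([-0.213, -0.186,  0.149]), array([-0.115,  0.139,  0.426]))
0 [ 571.311 -192.113  143.546] (array([-0.188, -0.058,  0.374]), array([-0.115,  0.139,  0.426]))
```

```bash
python3 -m creep '[{"dx":-0.05,"dy":-0.05,"dz":0,"rx":-0.014,"ry":0.017,"rz":0.053},{"dx":-0.1,"dy":-0.1,"dz":0,"rx":-0.029,"ry":0.035,"rz":0.106},{"dx":-0.15,"dy":-0.186,"dz":0.05,"rx":-0.043,"ry":0.052,"rz":0.16},{"dx":-0.213,"dy":-0.186,"dz":0.1,"rx":-0.057,"ry":0.07,"rz":0.213},{"dx":-0.213,"dy":-0.186,"dz":0.149,"rx":-0.072,"ry":0.087,"rz":0.266},{"dx":-0.213,"dy":-0.186,"dz":0.149,"rx":-0.086,"ry":0.104,"rz":0.32},{"dx":-0.213,"dy":-0.186,"dz":0.149,"rx":-0.1,"ry":0.122,"rz":0.373},{"dx":-0.213,"dy":-0.186,"dz":0.149,"rx":-0.115,"ry":0.139,"rz":0.426},{"dx":-0.213,"dy":-0.186,"dz":0.149,"rx":-0.115,"ry":0.139,"rz":0.426},{"dx":-0.213,"dy":-0.186,"dz":0.149,"rx":-0.115,"ry":0.139,"rz":0.426},{"dx":-0.213,"dy":-0.186,"dz":0.149,"rx":-0.115,"ry":0.139,"rz":0.426}]'
python3 - <<'E'
from h import *
s=log();print(s['joint_pos'].round(3),s['tcp_pos'].round(1))
c=snap('wrist');cv2.imwrite('pics/w3.png',c['color'][:,:,::-1]);S=snap('scene');D=snap('side')
R=grip(np.radians(30),.2);L=np.array([562.5,-193.5,160])
print(rows(L+R[:,2]*19,R))
im=np.hstack([c['color'],S['color']])[:,:,::-1];cv2.imwrite('pics/v3.png',cv2.resize(im,(800,300),interpolation=cv2.INTER_AREA))
for P in([562.5,-193.5,193],[562.5,-193.5,106]):print(proj(c,P))
E
```

```text
clock: 2.5
tcp_pos: [507.6, -206.4, 256.9]
eef_rot: [[0.848, 0.2, 0.49], [0.175, -0.98, 0.097], [0.5, 0.004, -0.866]]
force: [-0.3, 0.3, -0.3]
grip_width: 40.5
finger_force: 0.0
[ 0.309 -0.082  0.23   1.953 -0.415  0.909 -0.629] [ 507.6 -206.4  256.9]
(array([ 0.001, -0.004,  0.262]), array([ 0.0009, -0.    ,  0.0003]))
[251.88491481 181.28736008]
[252.36025101 201.18597525]
```

View pics/v3.png

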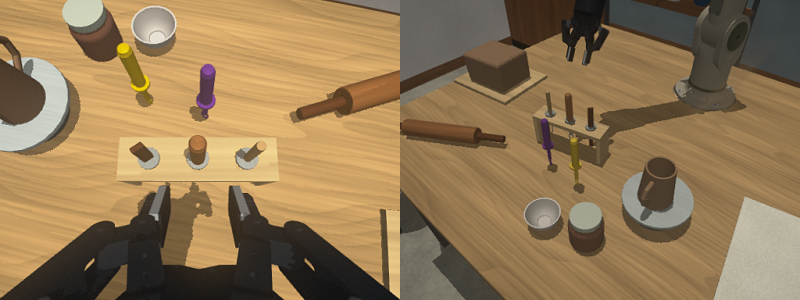

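The wrist view shows the loop handle centred between the fingers at about (253,190) in full-size pixels, within 4 px of where I predicted it. The knife and needle are clear on either side.

```bash
python3 -m creep '[{"dx":0,"dy":-0.003,"dz":0.06,"rx":0,"ry":0,"rz":0},{"dx":0.001,"dy":-0.003,"dz":0.12,"rx":0,"ry":0,"rz":0},{"dx":0.001,"dy":-0.003,"dz":0.18,"rx":0,"ry":0,"rz":0},{"dx":0.001,"dy":-0.003,"dz":0.23,"rx":0,"ry":0,"rz":0},{"dx":0.001,"dy":-0.003,"dz":0.262,"rx":0,"ry":0,"rz":0},{"dx":0.001,"dy":-0.003,"dz":0.262,"rx":0,"ry":0,"rz":0},{"dx":0.001,"dy":-0.003,"dz":0.262,"rx":0,"ry":0,"rz":0}]'
python3 -m creep '[{"dx":0,"dy":0,"dz":0,"rx":0,"ry":0,"rz":0},{"dx":0,"dy":0,"dz":0,"rx":0,"ry":0,"rz":0},{"dx":0,"dy":0,"dz":0,"rx":0,"ry":0,"rz":0},{"dx":0,"dy":0,"dz":0,"rx":0,"ry":0,"rz":0},{"dx":0,"dy":0,"dz":0,"rx":0,"ry":0,"rz":0}]' -1 70
python3 - <<'E'
from h import *
s=log();print(s['joint_pos'].round(3))
R0=np.array(s['eef_rot']).reshape(3,3);print((R0.T@[0,0,.2]).round(3), (R0.T@[-.1,0,.3]).round(3))
E
```

```text
clock: 3.52
tcp_pos: [571.6, -192.8, 144.5]
eef_rot: [[0.848, 0.196, 0.492], [0.172, -0.981, 0.096], [0.501, 0.003, -0.865]]
force: [-0.5, -0.3, 0.6]
grip_width: 40.6
finger_force: 0.0
clock: 4.15
tcp_pos: [571.8, -192.7, 144.7]
eef_rot: [[0.848, 0.196, 0.492], [0.172, -0.981, 0.096], [0.502, 0.003, -0.865]]
force: [-2.3, 0.1, 6.7]
grip_width: 19.0
finger_force: 68.4
[ 0.273  0.14   0.194  2.001 -0.575  0.652 -0.512]
[ 0.1    0.001 -0.173] [ 0.066 -0.019 -0.309]
```

```bash
python3 -m creep '[{"dx":0.015,"dy":0,"dz":-0.026,"rx":0,"ry":0,"rz":0},{"dx":0.035,"dy":0,"dz":-0.061,"rx":0,"ry":0,"rz":0},{"dx":0.06,"dy":0,"dz":-0.104,"rx":0,"ry":0,"rz":0},{"dx":0.085,"dy":0.001,"dz":-0.147,"rx":0,"ry":0,"rz":0},{"dx":0.105,"dy":0.001,"dz":-0.182,"rx":0,"ry":0,"rz":0},{"dx":0.115,"dy":0.001,"dz":-0.199,"rx":0,"ry":0,"rz":0},{"dx":0.115,"dy":0.001,"dz":-0.199,"rx":0,"ry":0,"rz":0},{"dx":0.115,"dy":0.001,"dz":-0.199,"rx":0,"ry":0,"rz":0}]'
python3 - <<'E'
from h import *
s=log();print(s['joint_pos'].round(3))
S,D,c=snap('scene'),snap('side'),snap('wrist')
a=S['color'][60:240,110:400];b=D['color'][60:340,100:400]
f=lambda x,w:cv2.resize(x[:,:,::-1],(w,380),interpolation=cv2.INTER_CUBIC)
cv2.imwrite('pics/v4.png',np.hstack([f(S['color'][95:225,140:265],365),f(D['color'][170:330,190:345],368)]))
R=np.array(s['eef_rot']).reshape(3,3);G=s['tcp_pos']-19*R[:,2]
for z in(-60-75,0-60,35):print(z,proj(S,G+[0,0,z]),proj(D,G+[0,0,z]))
E
```

```text
clock: 5.15
tcp_pos: [571.0, -192.2, 257.4]
eef_rot: [[0.849, 0.197, 0.49], [0.172, -0.98, 0.097], [0.499, 0.002, -0.866]]
force: [0.3, 0.4, -0.9]
grip_width: 18.6
finger_force: 68.4
[ 0.244  0.024  0.212  1.852 -0.41   0.879 -0.715]
-135 [216.54320234 141.45180104] [263.95966252 268.0024565 ]
-60 [214.33373289 112.51816593] [264.07111151 246.67472784]
35 [211.15068418  70.37194785] [264.23884479 214.66940301]
```

View pics/v4.png

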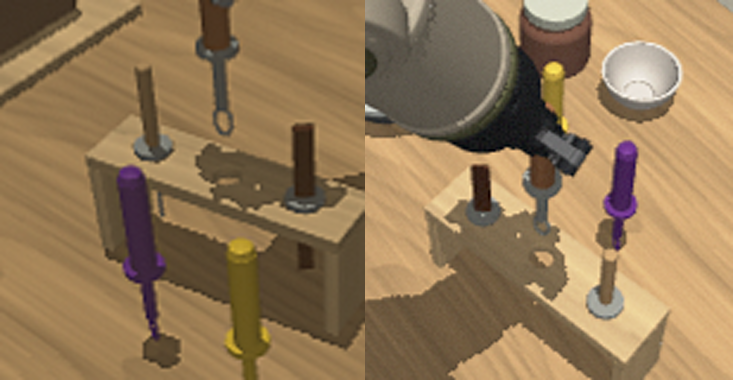

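The tool is held upright and clear of the board: its tip is at scene (216.4,140.5) against a predicted (216.5,141.5), and at side (264,268), which matches. The needle, knife, jar and bowl haven't moved. Next I'll work out the target and the moves.

```bash
python3 -m creep '[{"dx":0.03,"dy":0,"dz":-0.052,"rx":0,"ry":0,"rz":0},{"dx":0.07,"dy":0,"dz":-0.121,"rx":0,"ry":0,"rz":0},{"dx":0.07,"dy":0,"dz":-0.121,"rx":0,"ry":0,"rz":0}]'
cat >> h.py <<'E'
def final(T,az,beta=np.radians(42)):
    "TCP pose with loop tip at T, tool leaning beta towards azimuth az (tool was upright at grip(30deg,.2))"
    n=np.array([np.cos(az),np.sin(az),0])
    Rr=grip(np.radians(30),.2);k=np.cross([0,0,1],n)
    R=(Ro.from_rotvec(beta*k)*Ro.from_euler('z',az-.2)).as_matrix()@Rr
    a=R@Rr.T@[0,0,1];return np.array(T)+135*a+19*R[:,2],R
E
python3 - <<'E'
from h import *
np.set_printoptions(precision=3,suppress=True)
s=log();print(s['joint_pos'],s['tcp_pos'])
W=snap('wrist')
import cv2
w0=cv2.imread('pics/wrist0.png')
# mug from wrist0 (start pose)
c=dict(W);T=np.eye(4);R0=np.array([[0,1,-.0015],[1,0,0],[0,-.0015,-1]]);T[:3,:3]=R0;T[:3,3]=[624.7,0.04,230.7];c['pose']=T@np.array(W['mount'])
print('face',plane(c,173,32.5,110),'handle',plane(c,334,21,110))
row=w0[5].astype(int);print('rim pts',plane(c,177,5,160),plane(c,288,5,160),plane(c,232,69,160))
n=np.pi+.06;T=np.array([546,132,112])+[-10,-20,50]
P,R=final(T,n);print(P);print(R);print(rows(P,R))
q=Ro.from_matrix(np.array(s['eef_rot']).reshape(3,3));w=(q.inv()*Ro.from_matrix(R)).as_rotvec()
for f in(.25,.5,.75):
    A=(q*Ro.from_rotvec(f*w)).as_matrix();Rr=grip(np.radians(30),.2);print(f,'g',A[:,2],'tool',A@Rr.T@[0,0,1])
E
```

```text
clock: 5.68
tcp_pos: [572.7, -193.0, 332.2]
eef_rot: [[0.846, 0.197, 0.496], [0.172, -0.98, 0.094], [0.505, 0.006, -0.863]]
force: [0.4, 0.3, -0.9]
grip_width: 18.4
finger_force: 68.3
[ 0.238 -0.014  0.212  1.726 -0.357  1.021 -0.796] [ 572.734 -193.017  332.163]
face [558.124 132.699 110.   ] handle [688.957 141.129 110.   ]
rim pts [574.696 138.689 160.   ] [646.428 138.478 160.   ] [609.473  99.817 160.   ]
[449.773 106.82  243.74 ]
[[-0.976 -0.06   0.208]
 [-0.059  0.998  0.012]
 [-0.208  0.    -0.978]]
(array([-0.19 , -0.636,  0.085]), array([ 0.151, -0.022, -0.946]))
0.25 g [ 0.423  0.185 -0.887] tool [-0.128  0.233  0.964]
0.5 g [ 0.313  0.199 -0.929] tool [-0.362  0.314  0.878]
0.75 g [ 0.226  0.129 -0.966] tool [-0.581  0.203  0.788]
```

```bash
python3 -m creep '[{"dx":-0.006,"dy":-0.037,"dz":-0.003,"rx":0.009,"ry":-0.001,"rz":-0.056},{"dx":-0.013,"dy":-0.075,"dz":-0.006,"rx":0.018,"ry":-0.003,"rz":-0.111},{"dx":-0.019,"dy":-0.112,"dz":-0.009,"rx":0.027,"ry":-0.004,"rz":-0.167},{"dx":-0.026,"dy":-0.15,"dz":-0.012,"rx":0.036,"ry":-0.005,"rz":-0.223},{"dx":-0.032,"dy":-0.187,"dz":-0.016,"rx":0.044,"ry":-0.006,"rz":-0.278},{"dx":-0.038,"dy":-0.224,"dz":-0.019,"rx":0.053,"ry":-0.008,"rz":-0.334},{"dx":-0.045,"dy":-0.262,"dz":-0.022,"rx":0.062,"ry":-0.009,"rz":-0.39},{"dx":-0.051,"dy":-0.3,"dz":-0.025,"rx":0.071,"ry":-0.01,"rz":-0.445},{"dx":-0.058,"dy":-0.337,"dz":-0.028,"rx":0.08,"ry":-0.012,"rz":-0.5},{"dx":-0.064,"dy":-0.374,"dz":-0.031,"rx":0.089,"ry":-0.013,"rz":-0.556}]'
python3 - <<'E'
from h import *
s=log();print(s['joint_pos'].round(3))
P,R=final([536,112,242],np.pi+.063);print(P,rows(P,R))
E
```

```text
clock: 6.98
tcp_pos: [499.0, -15.4, 323.5]
eef_rot: [[-0.419, 0.867, 0.27], [0.906, 0.381, 0.182], [0.055, 0.321, -0.945]]
force: [-0.1, 0.4, 0.1]
grip_width: 18.5
finger_force: 68.2
[ 0.038 -0.115  0.075  1.774 -0.217  1.234  0.584]
[449.78905927 106.56151371 323.73974703] (array([0.262, 0.008, 0.018]), array([ 0.0614, -0.0106, -0.3896]))
```

```bash
python3 -m creep '[{"dx":0.033,"dy":0.001,"dz":0.002,"rx":0.008,"ry":-0.001,"rz":-0.049},{"dx":0.066,"dy":0.002,"dz":0.005,"rx":0.015,"ry":-0.003,"rz":-0.097},{"dx":0.098,"dy":0.003,"dz":0.007,"rx":0.023,"ry":-0.004,"rz":-0.146},{"dx":0.131,"dy":0.004,"dz":0.009,"rx":0.031,"ry":-0.005,"rz":-0.195},{"dx":0.164,"dy":0.005,"dz":0.011,"rx":0.038,"ry":-0.007,"rz":-0.244},{"dx":0.197,"dy":0.006,"dz":0.014,"rx":0.046,"ry":-0.008,"rz":-0.292},{"dx":0.229,"dy":0.007,"dz":0.016,"rx":0.054,"ry":-0.009,"rz":-0.341},{"dx":0.262,"dy":0.008,"dz":0.018,"rx":0.061,"ry":-0.011,"rz":-0.39},{"dx":0.262,"dy":0.008,"dz":0.018,"rx":0.061,"ry":-0.011,"rz":-0.39},{"dx":0.262,"dy":0.008,"dz":0.018,"rx":0.061,"ry":-0.011,"rz":-0.39}]'
python3 - <<'E'
from h import *
s=log();print(s['joint_pos'].round(3))
P,R=final([536,122,150],np.pi+.063);print(P,rows(P,R))
P,R=final([546,132,112],np.pi+.063);print(P,rows(P,R))
E
```

```text
clock: 8.22
tcp_pos: [451.5, 105.4, 324.6]
eef_rot: [[-0.976, -0.056, 0.21], [-0.054, 0.998, 0.014], [-0.211, 0.002, -0.978]]
force: [0.9, -0.2, -0.1]
grip_width: 18.5
finger_force: 68.3
[-0.198 -0.155 -0.125  1.782  0.036  1.308  1.297]
[449.78905927 116.56151371 231.73974703] (array([0.041, 0.022, 0.181]), array([ 0.0002,  0.0009, -0.0024]))
[459.78905927 126.56151371 193.73974703] (array([0.037, 0.041, 0.26 ]), array([ 0.0002,  0.0009, -0.0024]))
```

Now I'll go down to an intermediate pose about 25 mm in front of the medallion and 40 mm above it, then check with the cameras.

```bash
python3 -m creep '[{"dx":0.008,"dy":0.004,"dz":0.036,"rx":0,"ry":0,"rz":0},{"dx":0.018,"dy":0.01,"dz":0.08,"rx":0,"ry":0,"rz":0},{"dx":0.03,"dy":0.016,"dz":0.13,"rx":0,"ry":0.001,"rz":-0.002},{"dx":0.038,"dy":0.02,"dz":0.168,"rx":0,"ry":0.001,"rz":-0.002},{"dx":0.041,"dy":0.022,"dz":0.181,"rx":0,"ry":0.001,"rz":-0.002},{"dx":0.041,"dy":0.022,"dz":0.181,"rx":0,"ry":0.001,"rz":-0.002},{"dx":0.041,"dy":0.022,"dz":0.181,"rx":0,"ry":0.001,"rz":-0.002}]'
python3 - <<'E'
from h import *
np.set_printoptions(precision=1,suppress=True)
s=log();print(s['joint_pos'].round(3))
R=np.array(s['eef_rot']).reshape(3,3);Rr=grip(np.radians(30),.2);a=R@Rr.T@[0,0,1];T=s['tcp_pos']-19*R[:,2]-135*a
print('tip',T,'lean',np.degrees(np.arccos(a[2])))
S,D,W=snap('scene'),snap('side'),snap('wrist')
M=np.array([560,132.8,110]);U=np.array([610,136,160])
u=dict(scene=(280,160),side=(130,115),wrist=(0,0))
out=[]
for n,c in(('scene',S),('side',D),('wrist',W)):
    print(n,'tip',proj(c,T),'med',proj(c,M),'rim',proj(c,U))
    cv2.imwrite(f'pics/{n}5.png',c['color'][:,:,::-1])
f=lambda c,u,v,w,h:cv2.resize(c['color'][v:v+h,u:u+w,::-1],(400,300),interpolation=cv2.INTER_CUBIC)
cv2.imwrite('pics/v5.png',np.vstack([np.hstack([f(S,270,165,120,90),f(D,140,115,120,90)]),np.hstack([f(W,0,0,512,384),f(W,128,0,256,192)])]))
E
```

```text
clock: 9.1
tcp_pos: [450.6, 117.1, 233.6]
eef_rot: [[-0.976, -0.064, 0.21], [-0.062, 0.998, 0.014], [-0.21, 0.001, -0.978]]
force: [-0.2, -0.1, 0.3]
grip_width: 18.7
finger_force: 68.3
[-0.2 -0.1 -0.1  1.9  0.   1.1  1.3]
tip [537.  122.7 152.1] lean 42.138302849540935
scene tip [347.6 192.7] med [342.6 217.1] rim [334.7 214.8]
side tip [173.6 180.8] med [182.4 186.1] rim [196.1 162.4]
wrist tip [255.1 263.6] med [262.8 252.8] rim [263.2 321. ]
```

View pics/v5.png

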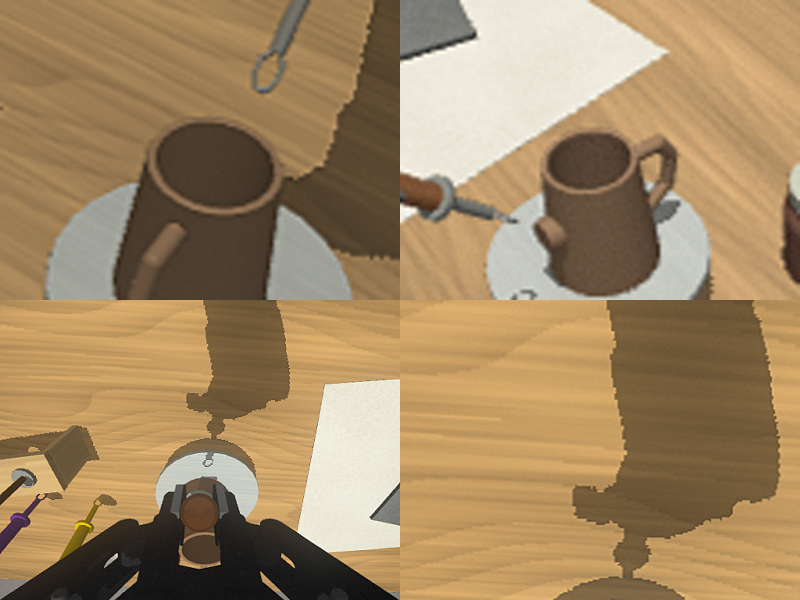

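Scene and side show the tip at (349.5,192.6) and (175.1,181), within 2 px of prediction. The medallion face is at side (182,184.6) and the mug's rim is centred at scene (334.5,214.5) and side (196.4,163.3), matching my mug pose. The mug hasn't been touched.

```bash
python3 - <<'E'
from h import *
np.set_printoptions(precision=3,suppress=True)
S,D=snap('scene'),snap('side')
T,e=cross(ray(S,349.3,192.4),ray(D,175,181));print('tip measured',T,e)
s=r.state();R=np.array(s['eef_rot']).reshape(3,3)
mean=(T+[537,122.7,152.1])/2
print(mean, R.T@(np.array([546,132,112])-mean)/500)
E
```

```text
tip measured [537.729 123.316 152.147] 6.27393155199727
[537.364 123.008 152.123] [-0.001  0.017  0.082]
```

```bash
python3 -m creep '[{"dx":0.003,"dy":0.004,"dz":0.016,"rx":0,"ry":0,"rz":0},{"dx":0.006,"dy":0.008,"dz":0.034,"rx":0,"ry":0,"rz":0},{"dx":0.009,"dy":0.013,"dz":0.056,"rx":0,"ry":0,"rz":0},{"dx":0.008,"dy":0.017,"dz":0.072,"rx":0,"ry":0,"rz":0},{"dx":0.003,"dy":0.017,"dz":0.08,"rx":0,"ry":0,"rz":0},{"dx":-0.001,"dy":0.017,"dz":0.082,"rx":0,"ry":0,"rz":0},{"dx":-0.001,"dy":0.017,"dz":0.082,"rx":0,"ry":0,"rz":0},{"dx":-0.001,"dy":0.017,"dz":0.082,"rx":0,"ry":0,"rz":0},{"dx":-0.001,"dy":0.017,"dz":0.082,"rx":0,"ry":0,"rz":0},{"dx":-0.001,"dy":0.017,"dz":0.082,"rx":0,"ry":0,"rz":0}]'
python3 - <<'E'
from h import *
np.set_printoptions(precision=3,suppress=True)
s=log();print(abs(s['dq']).max())
R=np.array(s['eef_rot']).reshape(3,3);Rr=grip(np.radians(30),.2);a=R@Rr.T@[0,0,1];T=s['tcp_pos']-19*R[:,2]-135*a
print('tip',T,'butt',T+170*a,'lean',np.degrees(np.arccos(a[2])))
S,D=snap('scene'),snap('side');print(proj(D,T),proj(S,T),proj(D,[560,132.8,110]))
f=lambda c,u,v,w,h:cv2.resize(c['color'][v:v+h,u:u+w,::-1],(400,400),interpolation=cv2.INTER_CUBIC)
cv2.imwrite('pics/v6.png',np.hstack([f(S,300,165,80,80),f(D,150,140,80,80)]))
E
```

```text
clock: 10.6
tcp_pos: [458.6, 126.4, 192.8]
eef_rot: [[-0.976, -0.065, 0.209], [-0.063, 0.998, 0.014], [-0.209, 0.0, -0.978]]
force: [0.4, 0.4, -0.3]
grip_width: 18.9
finger_force: 68.3
0.0015393786298794985
tip [544.893 132.021 111.227] butt [431.212 124.591 237.407] lean 42.07767885450082
[177.214 188.708] [346.233 212.117] [182.351 186.132]
```

View pics/v6.png

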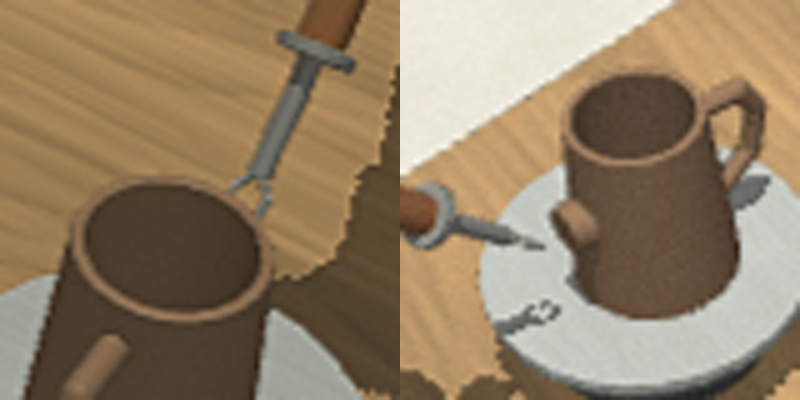

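The final view shows the loop tip at side (179,189.6) and the medallion face at about (182,185.6), which fits a gap of 12–15 mm. There's no contact, and the arm is still.

```bash
python3 -c "
from workcell import close_job
print(close_job())"
```

```text
the job is handed in; nothing more can be done
None
```

I've handed the job in, with the loop tool still held motionless about 12–15 mm in front of the mug's medallion, leaning 42° from upright, loop lowest and handle pointing away from the mug; I saw no contact with the mug, and the job's verdict was not shown.

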